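Set the sole press's slide control to its pointer

ROBOT

A 6-joint arm with a two-finger parallel gripper is mounted at the origin on the work surface. World frame = base frame: x ahead of the robot, y to its left, z up, the work surface at z = 0. Lengths are in mm, angles in rad, forces in N, time in s.
With the tool pointing down it reaches from about 350 to 775 mm from the base axis. Payload 7.3 kg.
Tool frame: the origin (TCP) lies midway between the tips of the shut fingers; the grasp point (between the pads) lies 19 mm behind it (grasp_offset is the z of the grasp point in the tool frame, in mm); z points along the fingers, y is the direction in which the jaws open and shut (so a half turn about z gives the same grasp; the last joint's range is limited). The gripper opens to 92 mm and grips with 3 to 60 N. Pads are 19 mm wide; open, the fingers measure 130 mm over their backs; the gripper's body (75 mm by 190 mm) begins 47 mm behind the grasp point.
Start: joints at [0.983, 0.342, 1.524, -0, 1.275, -0.146], TCP at [224.462, 474.618, 226.741] pointing down, gripper open.
Joint ranges: [-2.53, 2.53], [-0.77, 2.02], [0.04, 2.7], [-1, 4.14], [0.28, 2.66], [-3.11, 3.11]. Speed limits (rad/s): [2.57, 2.57, 3.14, 3.14, 3.14, 3.14].

INTERFACE

Orientations are given as [roll, pitch, yaw] about the fixed x, y, z axes, in that order (R = Rz(yaw) Ry(pitch) Rx(roll)).
In Python, from plant import get_obs, capture, camera_model, close_job, boxes_of, regions_of, place_of, grasp_offset gives the robot as it stands. The module is installed in compiled form; this text tells all that it offers.
- The arm moves only by the tool send_rows, never from a script. Its argument "targets" is a list that holds one entry, the list of rows, each a list of 7 numbers: the turn, a rotation vector about the tool's x, y, z in degrees, then the shift along the tool's x, y, z in mm, then the closure, from -1 (fully open) to 1 (shut). A call has 1 to 5 rows; each row is the pose to reach, as a shift and turn from the pose commanded when the call began, along the tool's axes at that moment; what a row does not reach only later rows make up. A row lasts 1/12 s, in which the tool goes at most 41.7 mm and 7.16 degrees, less where a joint would pass 70% of its speed; a pose out of reach is approached as far as the arm can. A call with a gripper value outside its range is refused whole. The fingers move at their own pace and stop on an object; the grip force is fixed at half the most. Time passes only in rows, so rows that repeat a pose let the fingers close. It gives the time, the measured TCP pose, the force and the opening at its end, in the units of the state.
- get_obs(): the state, without advancing time (a new reading comes with each control period).
- capture(name): name is "side" or "top"; returns the picture (420x560x3 uint8, red, green, blue); there is no depth.
- camera_model(name): a dict with "K" (3x3 intrinsics, pixels), "k1" (the pictures are not rectified: a ray, as slopes to the right and down, at radius r is drawn at 1 + k1 r^2 times it, then the intrinsics apply), "world_to_cam" (4x4, takes a point from world to camera coordinates). Camera axes: x right, y up, looking along -z (the intrinsics and any distortion apply to the point x, -y, -z); pixel columns grow to the right and rows downward; lengths in mm; the calibration is good to about 2 mm. A picture is of the moment at which its call begins. camera_model takes no time and is no camera call.
- close_job(): hands the job in, once; it reports no verdict.
Trained networks look in the newest picture that a camera, given by its name, has taken for a name from the list of things; names that differ only in an ending like _2 or _b are one class to them, and where a whole thing is asked for, a point or a joint stands for the part that bears it (a point fixed in the world has none). Each returns a list of dicts, best first, with "conf" (0 to 1); they miss things now and then, are a little off and sometimes report something else, mostly with a low value. They report only what shows in the picture. A call takes as long as a camera call.
- boxes_of(label, camera): "location" ([row, column] in pixels, amid what is visible of it).
- regions_of(label, camera): "region" (420x560 bool, what is visible of it) and "location" ([row, column] in pixels, amid what is visible of it).
- place_of(label, camera): "location" ([row, column] in pixels: a listed point, or the origin of a listed thing).
The state is a dict: "time": time; "joint_positions": joint angles; "dq": joint speeds; "tau": joint torques, N m; "tool_pos": TCP position; "tcp_rot": TCP orientation; "contact_force": force on the tool from outside, world axes, zero at the start; "moment": the same for the moment, N m; "grip_width": finger opening in mm.
Only numpy, scipy, OpenCV 4.12 (cv2) and the standard library are available. Lean on these libraries where they do the work, as an engineer would, in place of code of your own. Each camera call takes 0.05 s, during which the arm holds its last target.

TASK

Set the sole press for the next batch of loafers: on its blue three-slider console, slide the grip with the wide crossbar along its track until it stands level with the small black pointer beside that same track, then let go of it. Leave the other two sliders, the round knob and the thin fin, where they are.

Things in the scene. Friction and masses are not known exactly. Their poses are not given: they have to be found in the camera images.
- crossbar_grip: The grip to slide: a black bar 46 mm wide (x, across the track), 14 thick (y, along it), from 18 to 42 mm above the origin, which is at the foot of its stem, 0.5 mm above the grey metal face of its slide unit. Slides only along its own horizontal y, 150 mm between stops, friction about 2 N, stays where left. The three like units lie 90 mm apart in x, in any order, faces 44 mm above the bench.
- crossbar_pointer: Black steel pointer, 18 mm long, 18 wide, 8 high, fixed on the face of the crossbar's own unit on the +x side of its track; the bar slides clear past it. Origin at the tip, which points along its -x at the track, 25 mm from the track's centre line. Level with it means the same place along the grip's y. Each other unit has a like pointer that does not matter here.
- knob_grip: Another slider's grip, to be left alone: a round black knob 26 mm across, top 42 mm above its origin at the foot of its stem; same axes and travel. The units (84 mm in x, 220 in y) lie on a blue console, 290 x 420 mm, 30 high; a spool and a flat tin up to 30 mm high lie on its ends, 140 mm or more in y from the middle of the tracks.
- fin_grip: The third slider's grip, to be left alone: a thin upright black fin, 10 mm across the track (x), 26 mm along it (y), 42 mm tall, origin at its foot; same axes and travel.

How it is judged (in metres and radians):
At the end, for the whole second after the job is handed in: The middle of the crossbar grip is within 12 mm of its pointer's tip, measured along the track, and at rest; the knob and the fin are each within 10 mm of where they were at the start (y of crossbar_pointer in the frame of crossbar_grip between -0.012 and 0.012 m and linear speed of crossbar_grip below 0.01 m/s and distance of each of knob_grip, fin_grip from where it was at the start of the episode below 0.01 m); the robot touches nothing.
It fails at once if the knob slider is moved by more than 10 mm (distance of knob_grip from where it was at the start of the episode above 0.01 m).
It fails at once if the fin slider is moved by more than 10 mm (distance of fin_grip from where it was at the start of the episode above 0.01 m).
It also fails if it takes over 29 s, if anything falls off the work surface, if the arm or the gripper's body presses on something with over 40 N, if the wrist force passes 120 N, or if a joint passes its speed limit or range.

## Working session

There is one attempt and no reset: what is moved stays moved. The work goes in short steps, Python scripts to look and compute and a tool call to move; the robot and the scene stay as the last step left them, time stands still between calls to the robot, and variables do not carry over. Pictures are saved under pics/ and viewed, and the job is handed in when it is done.

Besides the shell and the picture viewer there is one more tool, called after "Call:" as name(argument=value, ...) on one line, values as JSON. send_rows: Moves the arm, as the interface text tells. Its arguments: {"type":"object","properties":{"targets":{"type":"array","items":{"type":"array","items":{"type":"array","items":{"type":"number"}}}}},"required":["targets"]}

```bash
mkdir -p pics; cat > h.py <<'E'
import numpy as np, cv2
from plant import *
def ray(cam,rc):
    m=camera_model(cam);K=np.array(m["K"]);T=np.array(m["world_to_cam"])
    u=np.array([(rc[1]-K[0,2])/K[0,0],(rc[0]-K[1,2])/K[1,1]]);s=u.copy()
    for _ in range(50): s=u/(1+m["k1"]*(s@s))
    d=T[:3,:3].T@np.array([s[0],-s[1],-1.]);o=-T[:3,:3].T@T[:3,3]
    return o,d
def atz(cam,rc,z):
    o,d=ray(cam,rc);return (o+d*(z-o[2])/d[2]).round(1)
E
python3 - <<'E'
from h import *
for c in("top","side"):
    im=capture(c);cv2.imwrite(f"pics/{c}0.png",im[:,:,::-1])
    for l in("crossbar_grip","crossbar_pointer","knob_grip","fin_grip"):
        for r in place_of(l,c)[:3]:
            print(c,l,np.round(r["location"],1),round(r["conf"],2),atz(c,r["location"],52 if "pointer" in l else 44.5))
    for r in boxes_of("crossbar_grip",c)[:2]: print("box",r, atz(c,r["location"],84))
    print(ray(c,(210,280)))
print(get_obs(),grasp_offset if not callable(grasp_offset) else grasp_offset())
E
```

```text
top crossbar_grip [279.8 377.8] 0.81 [ 473.1 -163.5   44.5]
top crossbar_pointer [272.9 332.9] 0.6 [483.4 -93.3  52. ]
top knob_grip [235.1 303.6] 0.53 [540.9 -49.6  44.5]
top fin_grip [174.3 306.6] 0.5 [636.2 -54.5  44.5]
box {'location': [279.1, 382.4], 'conf': 0.73} [ 473.9 -160.8   84. ]
(array([470.21181375,   4.99061535, 742.16352135]), array([ 0.15449634, -0.02585826, -0.98772117]))
side crossbar_grip [174.5 376.7] 0.56 [ 475.6 -172.9   44.5]
side crossbar_pointer [212.1 357.8] 0.69 [485.6 -79.8  52. ]
side crossbar_pointer [206.7 244. ] 0.28 [634.7 -46.3  52. ]
side knob_grip [220.3 311. ] 0.92 [543.1 -54.4  44.5]
side fin_grip [208.2 243. ] 0.53 [638.1 -50.4  44.5]
box {'location': [163.2, 375.7], 'conf': 0.87} [ 477.4 -148.6   84. ]
(array([428.04257913, 434.55875347, 547.1840502 ]), array([ 0.221643  , -0.68490359, -0.69410604]))
{'time': 0.6, 'joint_positions': array([ 9.83017436e-01,  3.41947874e-01,  1.52409834e+00, -1.64830973e-05,
        1.27541554e+00, -1.46006226e-01]), 'dq': array([ 0.00165786,  0.00081952,  0.00040654, -0.00071593, -0.00126641,
        0.00031386]), 'tau': array([-6.55043987e-04, -4.30926633e+01, -2.44396108e+01,  7.18987500e-02,
        4.83401783e-02,  2.86318732e-05]), 'tool_pos': array([224.45508204, 474.61512226, 226.76816264]), 'tcp_rot': array([3.14146544e+00, 3.46464246e-05, 2.69982478e+00]), 'contact_force': array([-0.29598592, -0.06045966, -0.03790363]), 'moment': array([-0.03937826,  0.01342081, -0.02807152]), 'grip_width': 91.84517914046772} -18.8
```

View pics/top0.png

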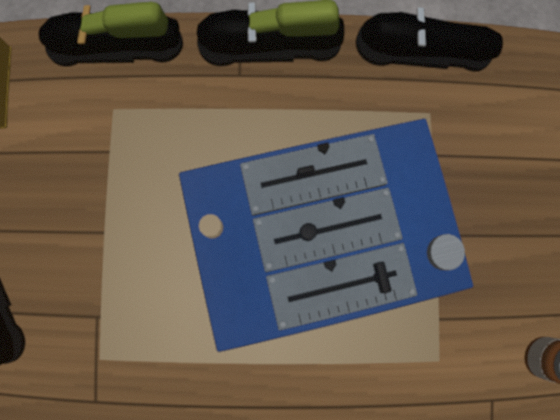

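View pics/side0.png

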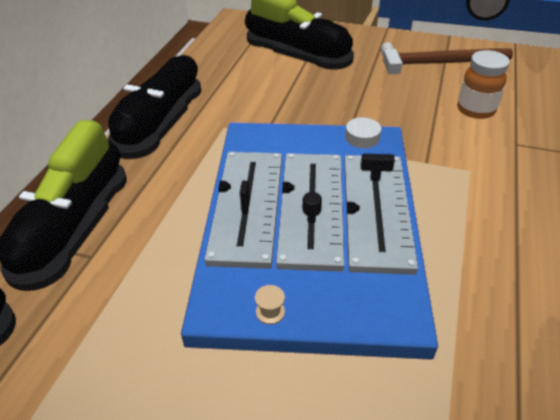

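```bash
python3 - <<'E'
from h import *
a=cv2.imread("pics/top0.png")[235:335,260:425];cv2.imwrite("pics/topz.png",cv2.resize(a,None,fx=4.8,fy=4.8,interpolation=cv2.INTER_CUBIC))
a=cv2.imread("pics/side0.png")[145:275,335:425];cv2.imwrite("pics/sidez.png",cv2.resize(a,None,fx=4.5,fy=4.5,interpolation=cv2.INTER_CUBIC))
print(atz("top",(299,289),44),atz("top",(273,396),44))
for l in("crossbar_grip","crossbar_pointer"):
  for c in("top","side"):
    for r in regions_of(l,c)[:1]:
        m=r["region"];ys,xs=np.nonzero(m);print(c,l,r["conf"],len(ys),cv2.minAreaRect(np.c_[xs,ys].astype(np.float32)))
E
```

```text
[443.9 -27.8  44. ] [ 483.4 -192.4   44. ]
top crossbar_grip 0.64 385 ((380.79412841796875, 277.676513671875), (31.772165298461914, 14.309601783752441), 75.96376037597656)
side crossbar_grip 0.56 660 ((376.5, 167.5), (27.0, 33.0), 90.0)
side crossbar_pointer 0.53 164 ((350.75, 207.75), (13.435027122497559, 14.142135620117188), 45.0)
```

View pics/topz.png

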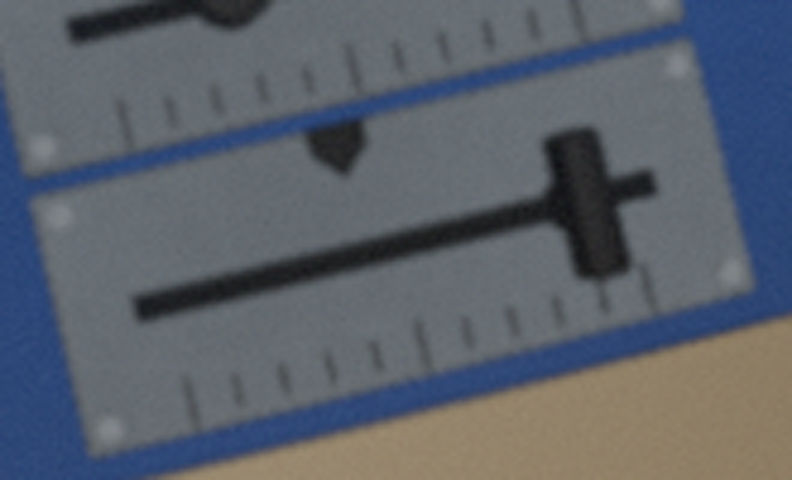

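View pics/sidez.png

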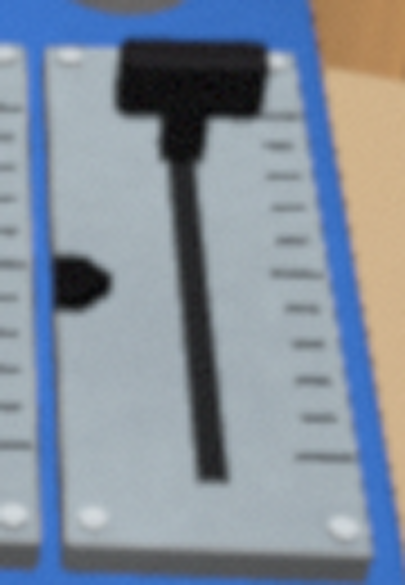

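```bash
python3 - <<'E'
from h import *
a=atz("top",(298.8,288.7),44);b=atz("top",(272.8,396.2),44)
print(a,b)
sa=atz("side",(145+480/4.5-.5,335+213/4.5-.5),44);sb=atz("side",(145+155/4.5,335+182/4.5),44);print("side track",sa,sb)
u=(a-b)/np.linalg.norm(a-b);print(u,"yaw",np.arctan2(-u[0],u[1]))
tt=atz("top",(271.0,331.4),48);ts=atz("side",(207.4,358.9),48)
gt=atz("top",(276.8,381.8),86.5);gs=atz("side",(145+77/4.5,335+193/4.5-.5),72)
print("tip",tt,ts,"grip",gt,gs)
for n,p in dict(tt=tt,ts=ts,gt=gt,gs=gs,b=b,sb=sb,sa=sa).items():print(n,((p-a)@u).round(1),np.cross(u[:2],(p-a)[:2]).round(1))
E
```

```text
[444.2 -27.3  44. ] [ 483.7 -192.7   44. ]
side track [443.8 -27.3  44. ] [ 475.5 -162.    44. ]
[-0.23228299  0.97264825  0.        ] yaw 0.2344242126631471
tip [486.3 -91.6  48. ] [486.5 -93.4  48. ] grip [ 477.2 -159.3   86.5] [ 476.8 -166.8   72. ]
tt -72.3 -26.0
ts -74.1 -25.8
gt -136.1 -1.4
gs -143.3 0.7
b -170.1 0.0
sb -138.3 0.8
sa 0.1 0.4<stdin>:9: DeprecationWarning: Arrays of 2-dimensional vectors are deprecated. Use arrays of 3-dimensional vectors instead. (deprecated in NumPy 2.0)
```

```bash
cat >> h.py <<'E'
from scipy.spatial.transform import Rotation as Ro
def goal(x,y,z,yaw=3.3758):
    o=get_obs();R=Ro.from_euler("xyz",o["tcp_rot"]);G=Ro.from_euler("xyz",[np.pi,0,yaw])
    print("t",o["time"],"turn",(R.inv()*G).as_rotvec(degrees=True).round(2),"shift",R.inv().apply(np.array([x,y,z])-o["tool_pos"]).round(1),"q",o["joint_positions"].round(2),"F",o["contact_force"].round(1),"w",round(o["grip_width"],1),"pos",o["tool_pos"].round(1))
E
python3 -c "
from h import *
goal(477.2,-159.6,200);goal(400,100,226)"
```

```text
t 0.8 turn [  0.     0.   -38.73] shift [-499.6 -465.2   26.7] q [ 0.98  0.34  1.52  0.    1.28 -0.15] F [0.2 0.6 0.4] w 91.2 pos [224.5 474.6 226.7]
t 0.8 turn [  0.     0.   -38.73] shift [-318.9 -263.6    0.7] q [ 0.98  0.34  1.52  0.    1.28 -0.15] F [0.2 0.6 0.4] w 91.2 pos [224.5 474.6 226.7]
```

Call:
send_rows(targets=[[[0, 0, -38.7, -319, -264, 0, -1], [0, 0, -38.7, -319, -264, 0, -1], [0, 0, -38.7, -319, -264, 0, -1], [0, 0, -38.7, -319, -264, 0, -1], [0, 0, -38.7, -319, -264, 0, -1]]])

```text
time: 1.22
tool_pos: [303.5, 307.0, 227.0]
tcp_rot: [3.141, 0.0, -3.028]
contact_force: [-0.3, 0.4, -0.0]
grip_width: 91.3
```

```bash
python3 -c "
from h import *
goal(477.2,-159.6,180)"
```

```text
t 1.2167 turn [ 0.01  0.03 -6.89] shift [-119.5 -483.4   47. ] q [ 0.61  0.17  1.76 -0.    1.21 -1.07] F [-0.3  0.4 -0. ] w 91.3 pos [303.5 307.  227. ]
```

Call:
send_rows(targets=[[[0, 0, -3, -119, -483, 47, -0.3], [0, 0, -3, -119, -483, 47, -0.3], [0, 0, -3, -119, -483, 47, -0.3], [0, 0, -3, -119, -483, 47, -0.3], [0, 0, -3, -119, -483, 47, -0.3]]])

```text
time: 1.63
tool_pos: [374.5, 111.9, 207.4]
tcp_rot: [3.142, 0.001, -2.981]
contact_force: [0.7, 0.5, 0.3]
grip_width: 63.3
```

Call:
send_rows(targets=[[[0, 0, 0, -70, -280, 25, -0.3], [0, 0, 0, -70, -280, 25, -0.3], [0, 0, 0, -70, -280, 25, -0.3], [0, 0, 0, -70, -280, 25, -0.3], [0, 0, 0, -70, -280, 25, -0.3]]])

```text
time: 2.05
tool_pos: [456.6, -79.2, 189.3]
tcp_rot: [-3.141, 0.001, -2.982]
contact_force: [0.7, 0.5, -0.1]
grip_width: 59.8
```

```bash
python3 -c "
from h import *
goal(477.2,-159.6,140)"
```

```text
t 2.05 turn [-0.01  0.04 -4.25] shift [ -7.5 -82.6  49.3] q [-0.34  0.27  1.74  0.    1.13 -2.07] F [ 0.7  0.5 -0.1] w 59.8 pos [456.6 -79.2 189.3]
```

Call:
send_rows(targets=[[[0, 0, -4.2, -7, -75, 49, -0.3], [0, 0, -4.2, -7, -75, 49, -0.3], [0, 0, -4.2, -7, -75, 49, -0.3], [0, 0, -4.2, -7, -75, 49, -0.3], [0, 0, -4.2, -7, -75, 49, -0.3]]])

```text
time: 2.47
tool_pos: [474.7, -149.5, 140.2]
tcp_rot: [3.14, -0.001, -2.909]
contact_force: [0.3, -0.5, 0.3]
grip_width: 59.9
```

```bash
python3 - <<'E'
from h import *
goal(477.2,-159.6,58)
for c in("top","side"):
    im=capture(c);cv2.imwrite(f"pics/{c}1.png",im[:,:,::-1])
E
```

```text
t 2.4667 turn [ 0.06 -0.03 -0.09] shift [ -0.1 -10.4  82.2] q [-0.46  0.38  1.72  0.    1.04 -2.26] F [ 0.3 -0.5  0.3] w 59.9 pos [ 474.7 -149.5  140.2]
```

View pics/side1.png

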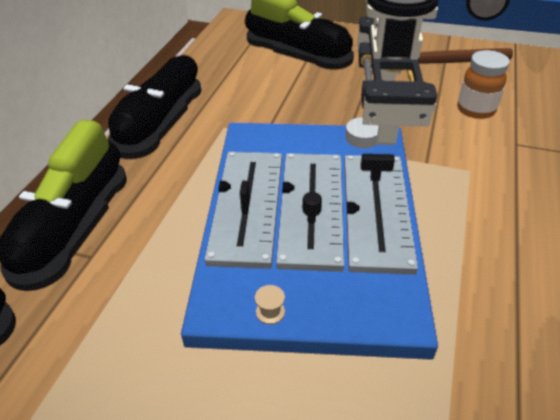

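View pics/top1.png

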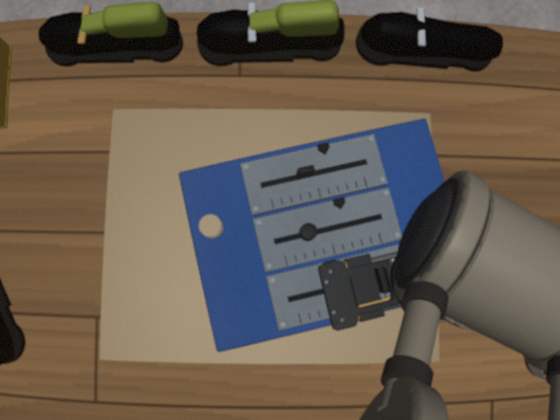

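Call:
send_rows(targets=[[[0, 0, 0, 0, -10, 20, -0.3], [0, 0, 0, 0, -10, 50, -0.3], [0, 0, 0, 0, -10, 70, -0.3], [0, 0, 0, 0, -10, 82, -0.3], [0, 0, 0, 0, -10, 82, -0.3]]])

```text
time: 2.98
tool_pos: [476.3, -157.7, 57.1]
tcp_rot: [3.139, -0.002, -2.906]
contact_force: [-0.4, 0.5, 0.0]
grip_width: 59.8
```

```bash
python3 - <<'E'
from h import *
goal(477.2,-159.6,58)
for c in("top","side"):
    im=capture(c);cv2.imwrite(f"pics/{c}2.png",im[:,:,::-1])
a=np.hstack([cv2.resize(cv2.imread("pics/side2.png")[60:280,300:460],None,fx=2.5,fy=2.5),cv2.resize(cv2.imread("pics/top2.png")[180:400,260:420],None,fx=2.5,fy=2.5)])
cv2.imwrite("pics/c2.png",a)
E
```

```text
t 2.9833 turn [ 0.13 -0.13  0.09] shift [-0.4 -2.1 -0.9] q [-0.47  0.51  1.8   0.    0.84 -2.28] F [-0.4  0.5  0. ] w 59.8 pos [ 476.3 -157.7   57.1]
```

View pics/c2.png

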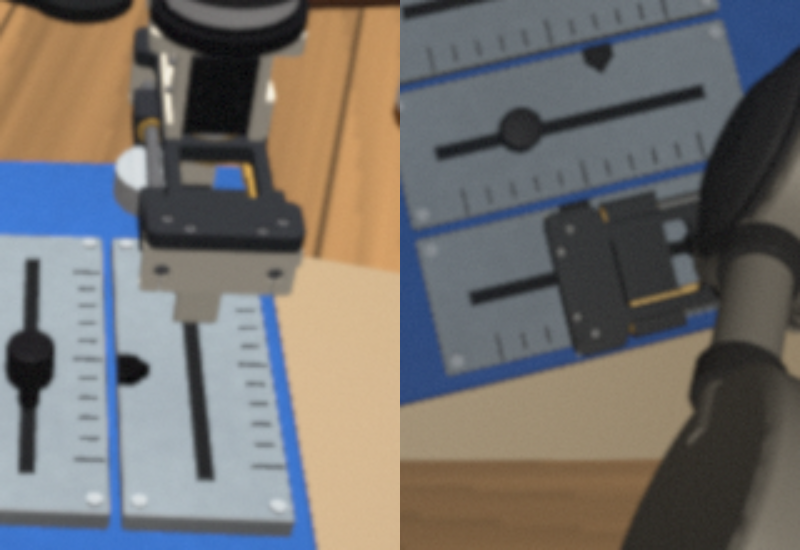

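Call:
send_rows(targets=[[[0, 0, 0, 0, 0, 0, 0.2], [0, 0, 0, 0, 0, 0, 0.6], [0, 0, 0, 0, 0, 0, 1], [0, 0, 0, 0, 0, 0, 1], [0, 0, 0, 0, 0, 0, 1]]])

```text
time: 3.5
tool_pos: [477.5, -159.7, 58.7]
tcp_rot: [-3.141, 0.001, -2.908]
contact_force: [-0.6, -0.1, 0.2]
grip_width: 30.7
```

Call:
send_rows(targets=[[[0, 0, 0, 0, 0, 0, 1], [0, 0, 0, 0, 0, 0, 1]]])

```text
time: 3.67
tool_pos: [477.4, -159.8, 58.4]
tcp_rot: [-3.141, 0.0, -2.908]
contact_force: [0.1, -1.7, 2.1]
grip_width: 17.7
```

```bash
python3 - <<'E'
from h import *
a=np.array([444.2,-27.3]);u=np.array([-.2323,.97265])
p=get_obs()["tool_pos"][:2];s=(p-a)@u;print("s",s)
goal(*(p+(-73.2-s)*u),57)
E
```

```text
s -136.57014273802218
t 3.6667 turn [-0.01  0.01 -0.03] shift [ 0.  63.4  1.4] q [-0.48  0.51  1.8  -0.    0.84 -2.28] F [ 0.1 -1.7  2.1] w 17.7 pos [ 477.4 -159.8   58.4]
```

Call:
send_rows(targets=[[[0, 0, 0, 0, 0, 0, 1], [0, 0, 0, 0, 0, 0, 1], [0, 0, 0, 0, 0, 0, 1]]])

```text
time: 3.92
tool_pos: [477.4, -159.9, 58.4]
tcp_rot: [-3.141, 0.0, -2.908]
contact_force: [-1.0, -2.5, -0.2]
grip_width: 13.9
```

Call:
send_rows(targets=[[[0, 0, 0, 0, 13, 0, 1], [0, 0, 0, 0, 28, 0, 1], [0, 0, 0, 0, 43, 0, 1], [0, 0, 0, 0, 56, 0, 1], [0, 0, 0, 0, 63, 0, 1]]])

```text
time: 4.33
tool_pos: [461.9, -96.2, 58.3]
tcp_rot: [3.141, -0.001, -2.906]
contact_force: [-2.2, -3.0, 2.1]
grip_width: 13.9
```

Call:
send_rows(targets=[[[0, 0, 0, 0, 0, 0, 1], [0, 0, 0, 0, 0, 0, 1]]])

```text
time: 4.5
tool_pos: [462.1, -97.1, 58.3]
tcp_rot: [3.14, -0.001, -2.906]
contact_force: [-4.0, 0.6, 6.0]
grip_width: 13.9
```

```bash
python3 - <<'E'
from h import *
a=np.array([444.2,-27.3]);u=np.array([-.2323,.97265])
p=get_obs()["tool_pos"][:2];s=(p-a)@u;print("s",s)
goal(*(p+(-73.2-s)*u),57)
for c in("top","side"):
    im=capture(c);cv2.imwrite(f"pics/{c}3.png",im[:,:,::-1])
a=np.hstack([cv2.resize(cv2.imread("pics/side3.png")[60:280,300:460],None,fx=2.5,fy=2.5),cv2.resize(cv2.imread("pics/top3.png")[180:400,260:420],None,fx=2.5,fy=2.5)])
cv2.imwrite("pics/c3.png",a)
E
```

```text
s -72.07624011726688
t 4.5 turn [ 0.08 -0.06  0.05] shift [-0.  -1.1  1.3] q [-0.37  0.47  1.88  0.    0.8  -2.18] F [-4.   0.6  6. ] w 13.9 pos [462.1 -97.1  58.3]
```

View pics/c3.png

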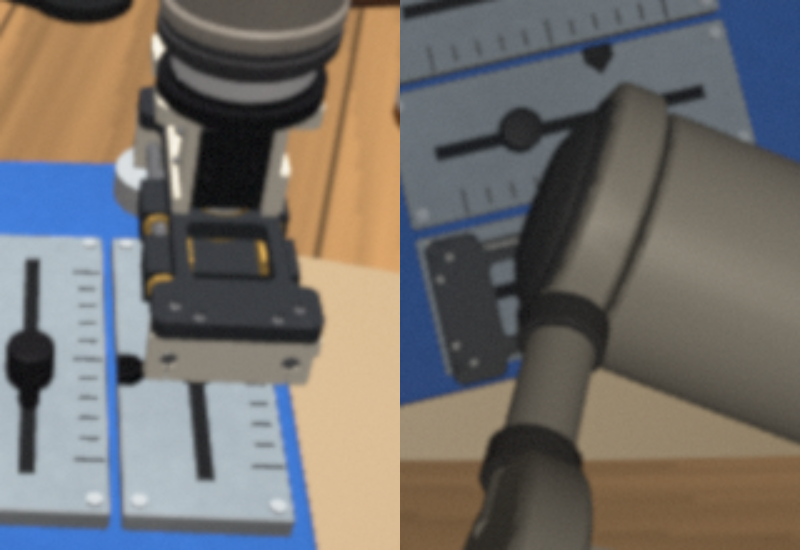

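Call:
send_rows(targets=[[[0, 0, 0, 0, 0, 0, 0.3], [0, 0, 0, 0, 0, 0, 0], [0, 0, 0, 0, 0, 0, -0.3], [0, 0, 0, 0, 0, 0, -0.3], [0, 0, 0, 0, 0, 0, -0.3]]])

```text
time: 5.02
tool_pos: [462.9, -98.5, 58.1]
tcp_rot: [3.141, 0.0, -2.908]
contact_force: [0.4, 0.1, -1.0]
grip_width: 42.4
```

Call:
send_rows(targets=[[[0, 0, 0, 0, 0, -10, -0.3], [0, 0, 0, 0, 0, -40, -0.3], [0, 0, 0, 0, 0, -80, -0.3], [0, 0, 0, 0, 0, -120, -0.3], [0, 0, 0, 0, 0, -140, -0.3]]])

```text
time: 5.43
tool_pos: [464.2, -98.9, 202.7]
tcp_rot: [-3.138, 0.005, -2.908]
contact_force: [0.8, 0.0, 0.7]
grip_width: 59.8
```

Call:
send_rows(targets=[[[0, 0, 0, 0, -40, 0, -0.3], [0, 0, 0, 0, -80, 0, -0.3], [0, 0, 0, 0, -120, 0, -0.3], [0, 0, 0, 0, -160, 0, -0.3], [0, 0, 0, 0, -180, 0, -0.3]]])

```text
time: 5.85
tool_pos: [504.9, -277.7, 198.0]
tcp_rot: [-3.14, 0.0, -2.91]
contact_force: [-0.6, -0.4, 0.1]
grip_width: 59.4
```

```bash
python3 - <<'E'
from h import *
goal(477,-159,200)
for c in("top","side"):
    im=capture(c);cv2.imwrite(f"pics/{c}4.png",im[:,:,::-1])
    for l in("crossbar_grip","crossbar_pointer","knob_grip","fin_grip"):
        for r in place_of(l,c)[:1]:
            print(c,l,np.round(r["location"],1),round(r["conf"],2),atz(c,r["location"],48 if "pointer" in l else 44.5))
a=np.hstack([cv2.resize(cv2.imread("pics/side4.png")[130:280,310:430],None,fx=3.3,fy=3.3),cv2.resize(cv2.imread("pics/top4.png")[210:360,270:390],None,fx=3.3,fy=3.3)])
cv2.imwrite("pics/c4.png",a)
E
```

```text
t 5.85 turn [-0.1   0.02 -0.14] shift [ -0.2 121.9  -2.2] q [-0.64  0.46  1.43 -0.    1.26 -2.44] F [-0.6 -0.4  0.1] w 59.4 pos [ 504.9 -277.7  198. ]
top crossbar_grip [289.4 334.7] 0.93 [458.6 -97.   44.5]
top crossbar_pointer [271.4 329. ] 0.65 [485.7 -87.9  48. ]
top knob_grip [236.9 302.9] 0.76 [538.1 -48.6  44.5]
top fin_grip [173.7 306.1] 0.74 [637.2 -53.7  44.5]
side crossbar_grip [211.4 381.3] 0.82 [456.4 -98.   44.5]
side crossbar_pointer [211.2 361.7] 0.64 [481.4 -87.2  48. ]
side knob_grip [219.7 312.1] 0.86 [542.  -55.9  44.5]
side fin_grip [208.5 244.4] 0.87 [636.1 -50.4  44.5]
```

View pics/c4.png

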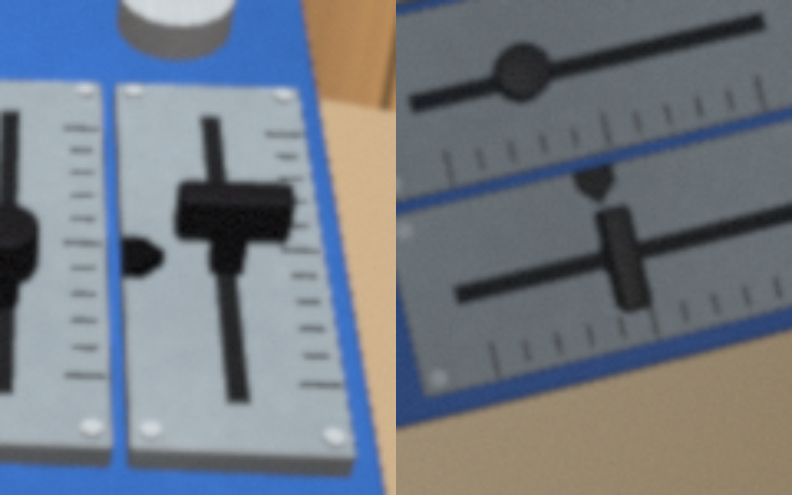

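```bash
python3 - <<'E'
from h import *
a=np.array([444.2,-27.3]);u=np.array([-.2323,.97265])
for z in (86.5,): print("bar",(atz("top",(287.8,338.1),z)[:2]-a)@u)
for z in (44,48,52): print("tip",(atz("top",(270.8,331.5),z)[:2]-a)@u)
for c,rc in(("top",(289.4,334.7)),("side",(211.4,381.3))): print("net",(atz(c,rc,44.5)[:2]-a)@u)
# stem foot in side picture
print("stemfoot",(atz("side",(130+275/3.3,310+227/3.3),44)[:2]-a)@u,"tip side",(atz("side",(207.4,358.9),48)[:2]-a)@u)
E
```

```text
bar -70.57128000000002
tip -73.095
tip -72.48818000000001
tip -71.97862500000001
net -71.13882500000001
net -71.600415
stemfoot -68.119265 tip side -74.11845500000001
```

```bash
python3 -c "
from plant import *
print(abs(get_obs()['dq']).max());print(close_job())"
```

```text
0.00528195822746569
the job is handed in; nothing more can be done
None
```

The crossbar grip now stands level with its pointer to within about 1–3 mm (12 mm is allowed). I gripped it, slid it about 64 mm along its track, let go and moved the arm up and clear. The job was handed in at about 6 s.

- **Alignment:** Positions here are measured along the track. In the top picture the bar's middle is at −70.6 mm and the pointer tip at −72.5 mm. The networks put the grip at −71.1 mm (top) and −71.6 mm (side). The side picture, read by hand, puts the tip at −74.1 mm and the near edge of the stem's foot at −68.1 mm.
- **Pointer position:** The network's pointer location was the one reading that disagreed. It moved several millimetres between calls, so I used the tip read from the pictures instead.
- **Other sliders:** The networks' before and after positions for the knob and the fin agree within about 3 mm, which is their noise. The measured contact force stayed below about 8 N.
- **End state:** The arm was clear of everything and practically still when I handed in.

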